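# Nip a bearing cap on the gauging bench with the inner knob of its coaxial drive

### The job

Take the stepped bearing cap from the rubber mat, stand it flat, flange down, on the steel table of the gauging bench between the two anvils and let go of it. Then turn only the small inner knob of the bench's coaxial drive clockwise until you feel the cap gently but securely nipped between both anvils, never squeezed above 25 N, and leave it so. Do not drag the wider drag ring under that knob round with it, do not push the slide by hand, and leave the other things where they are.

Things in the scene. Friction and masses are not known exactly. Their poses are not given: they have to be found in the camera images.
- cap_mid (a point): Aluminium bearing cap, 250 g, the only stepped part on the mat: flange 64 mm diameter (true size up to 1 mm off), 12 mm thick, and on it a collar 46 mm diameter, 20 mm high, with a 34 mm bore in its top. Point on the axis, 16 mm above the underside, half its height; z points from flange to collar. It lies flange down; take it by the outside of the collar, above the flange.
- bush_mid (a point): Bystander on the mat: plain aluminium bush, 58 mm outside, 42 mm bore, 30 mm high, no flange. Point at its centre, half-way up. Leave it alone.
- blank_mid (a point): Bystander on the mat: solid aluminium disc, 62 mm diameter, 18 mm high. Point at its centre, half-way up. Leave it alone.
- gauge: Fixed gauging bench: grey base 110 (x) by 320 (y) mm; origin under its centre. Its steel table for the cap has its top 30 mm above the origin, is 80 mm wide about x = 0 and runs from y = -50 to 155 mm. Slide with moving anvil at the -y end, fixed anvil at the +y end. Gear housing, 46 mm high, on the -x side with the coaxial drive at x = -85, y = -100 mm. Cap axis to within 14 mm of x = 0.
- slide_face (a point): Centre of the moving anvil's flat face, 30 mm wide (x), 1 to 17 mm above the table; a stiff spring (20 N/mm) carries it on the slide. Axes as the gauge's; it looks to +y, at the fixed anvil. At the start the gap is 14 to 32 mm wider than the flange: set the cap down clear of both; the slide then pushes it along the table to the fixed anvil.
- tail_face (a point): Centre of the fixed anvil's flat face, 30 mm wide and 16 mm high, on the grey tailstock (60 x 40 x 28 mm), which is clamped somewhere along the table and does not move. Axes as the gauge's; the face looks to -y.
- knob_mid (a point): Small inner knob, knurled dark steel, 20 mm diameter, vertical axis, standing 20 mm above the drag ring's top. Point on the axis, 10 mm below its top. Range 4.7 rad; clockwise from above drives the slide towards the fixed anvil, 10 mm a radian. Friction 0.10 N m, which holds the slide where it is left; above that each 0.01 N m puts 1 N on the anvil. Let go, it keeps up to 10 N.
- ring_mark (a point): End of the white line on the drag ring: knurled dark steel, 44 mm diameter, 14 mm high, on the same axis just below the inner knob. Point on its upper edge, 22 mm from the axis. The ring turns at a light touch (0.02 N m) and must stay as set: this point within 2.5 mm (6 degrees) of where it was.
- slide: The grey slide, 84 x 50 mm, top 57 mm above the bench top, with the moving anvil. Origin 80 mm behind the anvil's face (-y), at the slide's underside.
- tail: The fixed tailstock (see tail_face). Origin 30 mm behind its anvil face along +y, at its underside, on the table's top.
- cap: The bearing cap itself; origin at the centre of its underside.
- depth_gauge: Bystander: depth gauge lying on the bench top, about 200 mm long and 100 mm over its foot, 11 mm high, origin at its underside.
- micrometer: Bystander: micrometer lying on its side, about 170 x 60 mm, 17 mm high.
- indicator_stand: Bystander: magnetic base 50 x 60 x 55 mm with a post to 200 mm and a dial indicator; origin under the base.
- setting_ring: Bystander: steel setting ring, 70 mm outside, 20 mm high; origin at its underside.
- screwdriver: Bystander: screwdriver lying on the bench top, 160 mm long.
Things that resemble listed ones, but are neither listed nor needed, are in the scene too. Leave any blue, brown or purple look-alike of the cap alone.

How it is judged:
By the outcome, as a careful person would: the job done as asked, in the order asked, and still so for the second after the job is handed in, with the robot touching nothing.
It also fails if it takes over 64 s, if anything falls off the work surface, if the arm or the gripper's body presses on something with over 40 N, if the wrist force passes 120 N, or if a joint passes its speed limit or range.

### The arm

A 6-joint arm with a two-finger parallel gripper is mounted at the origin on the work surface. World frame = base frame: x ahead of the robot, y to its left, z up, the work surface at z = 0. Lengths are in mm, angles in rad, forces in N, time in s.
With the tool pointing down it reaches from about 275 to 1000 mm from the base axis. Payload 8.4 kg.
Tool frame: the origin (TCP) lies midway between the tips of the shut fingers; the grasp point (between the pads) lies 19 mm behind it; z points along the fingers, y is the line along which they close (so a half turn about z gives the same grasp; the last joint's range is limited). The gripper opens to 85 mm and grips with 20 to 120 N. Pads are 22 mm wide; open, the fingers measure 114 mm over their backs; the gripper's body (76 mm by 85 mm) begins 54 mm behind the grasp point. The pads swing forward as they close: fully open they stand 13 mm farther back than shut.
Start: joints at [1.121, 0.353, 1.633, -0, 1.155, -0.002], TCP at [270.614, 563.379, 231.281] pointing down, gripper open.
Joint ranges: [-2.63, 2.63], [-0.92, 2.1], [0.06, 2.66], [-1.3, 4.44], [0, 2.69], [-3.02, 3.02]. Speed limits (rad/s): [2.22, 2.22, 2.79, 3.14, 3.14, 3.14].

### API

Orientations are given as [roll, pitch, yaw] about the fixed x, y, z axes, in that order (R = Rz(yaw) Ry(pitch) Rx(roll)).
In Python, from rig import telemetry, optics, r gives the robot as it stands.
- The arm moves only by the tool play_rows, never from a script. Its arguments are lists of equal length, an entry for each row: "dp": the shift along the tool's x, y, z in units of 40 mm (1.0 is 40 mm), a list of three; "rot": the turn, a rotation vector about the tool's x, y, z in units of 6 degrees (1.0 is 6 degrees), a list of three. In form: {"dp": [[tx, ty, tz], ...], "rot": [[ax, ay, az], ...]}. A call has 1 to 5 rows; each row is the pose to reach, as a shift and turn from the pose commanded when the call began, along the tool's axes at that moment; what a row does not reach only later rows make up. A row lasts 1/12 s, in which the tool goes at most 41.7 mm and 7.16 degrees, less where a joint would pass 70% of its speed; a pose out of reach is approached as far as the arm can. A call with a gripper value outside its range is refused whole. "fingers" is the opening, from 0 (shut) to 1 (fully open), set as the call begins (left out, the last holds). The fingers move at their own pace and stop on an object; "grip_force" is the grip in N (left out, the last holds). Time passes only in rows, so rows that repeat a pose let the fingers close. It gives the time, the measured TCP pose, the force, the opening and the grip force at its end, in the units of the state.
- telemetry.sense(): the state, without advancing time (a new reading comes with each control period).
- optics.grab_frame(name): name is "side" or "top" or "wrist"; returns a dict with "color" (384x512x3 uint8, red, green, blue), "mtx" (3x3 intrinsics, pixels), "D" ([k1, k2, p1, p2, k3] as OpenCV has them; the pictures are not rectified), "R" (3x3) and "t" (3): a world point X has camera coordinates R X + t; the wrist camera has in their place "mount" (4x4, takes a point from camera to tool coordinates, whose origin is the TCP and whose axes are the flange's). Camera axes: x right, y down, z forward; pixel columns grow to the right and rows downward; lengths in mm; the calibration is good to about 2 mm. A picture is of the moment at which its call begins: read the wrist's pose just before it. There is no depth.
- r.sign_off(): hands the job in; it is judged then, once.
The state is a dict: "clock": time; "qpos": joint angles; "qvel": joint speeds; "joint_efforts": joint torques, N m; "eef_pos": TCP position; "tcp_rot": TCP orientation; "contact_force": force on the tool from outside, world axes, zero at the start; "wrist_torque": the same for the moment, N m; "opening": opening from 0.0 (shut) to 1.0 (fully open); "grasp_force": force on a finger pad.
Only numpy, scipy, OpenCV 4.12 (cv2) and the standard library are available. Lean on these libraries where they do the work, as an engineer would, in place of code of your own. Each camera call takes 0.05 s, during which the arm holds its last target. There are 200 camera calls.

## Working session

There is one attempt and no reset: what is moved stays moved. The work goes in short steps, Python scripts to look and compute and a tool call to move; the robot and the scene stay as the last step left them, time stands still between calls to the robot, and variables do not carry over. Pictures are saved under pics/ and viewed, at most 10 in all, crops included, and the job is handed in when it is done.

Besides the shell and the picture viewer there is one more tool, called after ">>>" in YAML: its name, and indented under it one key for each argument. play_rows: Moves the arm, as the interface text tells. Its arguments: {"type":"object","properties":{"dp":{"type":"array"},"rot":{"type":"array"},"fingers":{"type":"number"},"grip_force":{"type":"number"}},"required":["dp","rot"]}

```bash
mkdir -p pics; ls; cat > h.py <<'E'
import numpy as np,cv2
from rig import telemetry,optics,r
from scipy.spatial.transform import Rotation as Ro
def grab(n,png=None):
    s=telemetry.sense(); f=optics.grab_frame(n)
    if png: cv2.imwrite('pics/'+png,cv2.cvtColor(f['color'],cv2.COLOR_RGB2BGR))
    if n=='wrist':
        T=np.eye(4);T[:3,:3]=Ro.from_euler('xyz',s['tcp_rot']).as_matrix();T[:3,3]=s['eef_pos']
        M=np.linalg.inv(T@np.array(f['mount']));f['R']=M[:3,:3];f['t']=M[:3,3]
    return f
def ray(f,px):
    u=cv2.undistortPoints(np.array(px,float).reshape(-1,1,2),np.array(f['mtx']),np.array(f['D'],float)).reshape(-1,2)
    R=np.array(f['R']);d=np.c_[u,np.ones(len(u))]@R
    return -R.T@np.array(f['t']).ravel(),d
def plane(f,px,z):
    c,d=ray(f,px);return c+d*((z-c[2])/d[:,2])[:,None]
def tri(rays):
    A=0;b=0
    for c,d in rays:
        d=d/np.linalg.norm(d);P=np.eye(3)-np.outer(d,d);A=A+P;b=b+P@c
    return np.linalg.solve(A,b)
def proj(f,X):
    return cv2.projectPoints(np.array(X,float).reshape(-1,1,3),cv2.Rodrigues(np.array(f['R']))[0],np.array(f['t'],float),np.array(f['mtx']),np.array(f['D'],float))[0].reshape(-1,2)
E
python3 - <<'E'
from h import *
ims=[]
for n in('top','side','wrist'):
    f=grab(n,n+'0.png');print(n,np.round(f['mtx'],1).tolist(),f['D'],np.round(-np.array(f['R']).T@np.array(f['t']).ravel()));np.save(n+'0.npy',f,allow_pickle=True)
print(telemetry.sense())
E
```

```text
pics
top [[385.3, 0.0, 262.2], [0.0, 385.3, 194.5], [0.0, 0.0, 1.0]] [-0.0492929  0.         0.         0.         0.       ] [ 465.   32. 1284.]
side [[431.4, 0.0, 260.1], [0.0, 431.4, 190.5], [0.0, 0.0, 1.0]] [0.0378826 0.        0.        0.        0.       ] [ -12. -854.  931.]
wrist [[312.4, 0.0, 258.3], [0.0, 312.4, 190.4], [0.0, 0.0, 1.0]] [-0.0405563  0.         0.         0.         0.       ] [207. 593. 372.]
{'clock': 0.15, 'qpos': array([ 1.12062366e+00,  3.53512074e-01,  1.63392726e+00,  3.44416113e-05,
        1.15521544e+00, -2.37140501e-03]), 'qvel': array([ 0.00013016, -0.00139405, -0.00092303,  0.00089051,  0.00065077,
        0.00027337]), 'joint_efforts': array([-1.81811215e-04, -6.05639219e+01, -3.42337203e+01, -5.87018732e-06,
        6.17194848e-03, -3.02904539e-05]), 'eef_pos': array([270.43749158, 563.07356874, 230.73519467]), 'tcp_rot': array([-3.14053061e+00, -3.40138502e-05,  2.69377745e+00]), 'contact_force': array([ 0.77463947, -0.22094152,  0.38081349]), 'wrist_torque': array([ 0.03131169, -0.0619881 ,  0.03621921]), 'grasp_force': 0.0, 'opening': 1.001822608047156}
```

```bash
python3 -c "
import cv2
for n in('top','side'):
    cv2.imwrite('pics/%s0b.png'%n,cv2.resize(cv2.imread('pics/%s0.png'%n),(800,600),interpolation=cv2.INTER_CUBIC))"
```

```text
(no output)
```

View pics/top0b.png

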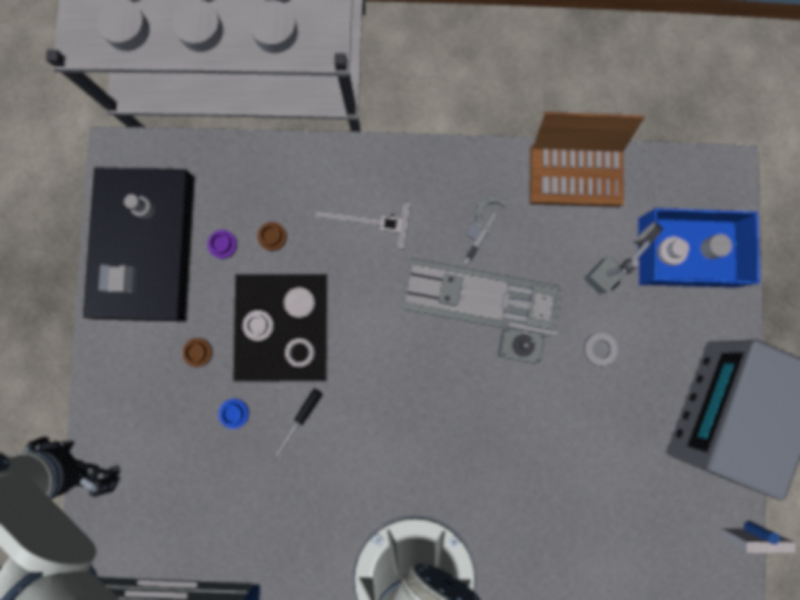

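View pics/side0b.png

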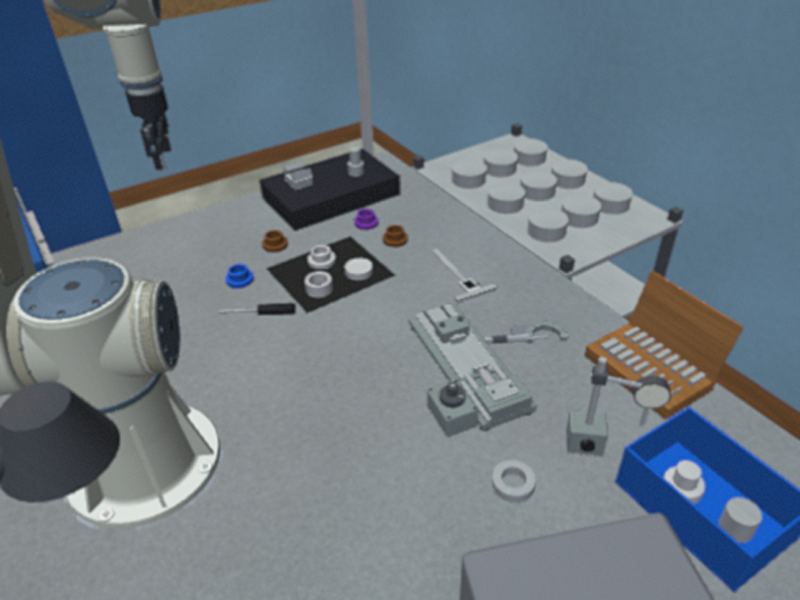

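The top view shows the cap at (258,325), the bush at (299,352) and the blank at (299,302). The bench has its tailstock end at about (450,290), the slide end at about (540,305) and the coaxial drive at (523,345). The side view agrees, with the cap at (320,256) and the drive at (452,393).

```bash
python3 - <<'E'
from h import *
T=np.load('top0.npy',allow_pickle=True).item();S=np.load('side0.npy',allow_pickle=True).item()
k=1.5625
for n,a,b in(('cap',(258,324),(321,252)),('drive',(523,345),(452,388)),('tailtop',(452,289),(452,325)),('stand',(607,275),(588,425))):
    ct,dt=ray(T,[np.array(a)/k]);cs,ds=ray(S,[np.array(b)/k])
    print(n,tri([(ct,dt[0]),(cs,ds[0])]).round(),plane(T,[np.array(a)/k],30).round())
for z,n,p in((30,'bench corners',[(415,260),(558,285),(405,305),(555,330)]),(46,'housing',[(502,327),(545,335),(499,357),(542,362)])):
    print(n,plane(T,np.array(p)/k,z).round().tolist())
f=optics.grab_frame('wrist');print(np.round(f['mount'],3))
E
```

```text
cap [517. 341.  31.] [[517. 341.  30.]]
drive [ 488. -207.   68.] [[ 487. -213.   30.]]
tailtop [599. -61.  54.] [[601. -63.  30.]]
stand [ 639. -386.   47.] [[ 639. -390.   30.]]
bench corners [[660.0, 16.0, 30.0], [615.0, -286.0, 30.0], [565.0, 35.0, 30.0], [520.0, -280.0, 30.0]]
housing [[523.0, -166.0, 46.0], [509.0, -255.0, 46.0], [461.0, -161.0, 46.0], [453.0, -250.0, 46.0]]
[[-1.00000e-03 -9.62000e-01 -2.73000e-01  6.96670e+01]
 [ 1.00000e+00 -1.00000e-03 -1.00000e-03 -6.79000e-01]
 [ 1.00000e-03 -2.73000e-01  9.62000e-01 -1.41243e+02]
 [ 0.00000e+00  0.00000e+00  0.00000e+00  1.00000e+00]]
```

```bash
cat > go.py <<'E'
import sys,numpy as np
from rig import telemetry
from scipy.spatial.transform import Rotation as Ro
# go.py x y z yawdeg -> per call (5 rows), final-row dp and rot; earlier rows are fractions
a=list(map(float,sys.argv[1:5]));s=telemetry.sense();p=np.array(s['eef_pos']);r=s['tcp_rot']
R=Ro.from_euler('xyz',r);G=Ro.from_euler('xyz',[np.pi,0,np.radians(a[3])]);g=np.array(a[:3])
rv=(R.inv()*G).as_rotvec()
if len(sys.argv)>5 and sys.argv[5]=='cw' and rv[2]<0: rv=rv*(1-2*np.pi/np.linalg.norm(rv))
n=max(np.linalg.norm(g-p)/185,np.linalg.norm(rv)/np.radians(32));n=max(1,int(np.ceil(n)))
print('from',p.round(1),np.degrees(r).round(2),'calls',n,'q',s['qpos'].round(2),'F',s['contact_force'].round(1),'Tz',s['wrist_torque'].round(3),s['opening'])
for i in range(n):
    Ri=R*Ro.from_rotvec(rv*i/n);d=Ri.inv().apply((g-p)/n)/40;w=rv/n/np.radians(6)
    print('dp',d.round(3).tolist(),'rot',w.round(3).tolist())
E
python3 go.py 515 330 200 81.5
```

```text
from [270.5 563.1 230.8] [-179.95   -0.    154.34] calls 3 q [ 1.12  0.35  1.63 -0.    1.16 -0.  ] F [ 0.3 -0.4  0.7] Tz [ 0.025 -0.013  0.024] 1.0014245037709735
dp [-2.678, -0.869, 0.258] rot [-0.002, 0.002, 4.047]
dp [-2.798, 0.309, 0.257] rot [-0.002, 0.002, 4.047]
dp [-2.424, 1.432, 0.257] rot [-0.002, 0.002, 4.047]
```

>>> play_rows:
  dp:
    - [-0.54, -0.17, 0.05]
    - [-1.07, -0.35, 0.1]
    - [-1.61, -0.52, 0.15]
    - [-2.14, -0.7, 0.2]
    - [-2.68, -0.87, 0.26]
  rot:
    - [0, 0, 0.8]
    - [0, 0, 1.6]
    - [0, 0, 2.4]
    - [0, 0, 3.2]
    - [0, 0, 4.05]

```text
clock: 0.62
eef_pos: [352.7, 484.8, 220.7]
tcp_rot: [-3.141, 0.0, 2.266]
contact_force: [-0.1, 0.5, -0.0]
opening: 0.999
grasp_force: 0.0
```

>>> play_rows:
  dp:
    - [-0.56, 0.06, 0.05]
    - [-1.12, 0.12, 0.1]
    - [-1.68, 0.18, 0.15]
    - [-2.24, 0.25, 0.2]
    - [-2.8, 0.31, 0.26]
  rot:
    - [0, 0, 0.8]
    - [0, 0, 1.6]
    - [0, 0, 2.4]
    - [0, 0, 3.2]
    - [0, 0, 4.05]

```text
clock: 1.03
eef_pos: [434.4, 407.0, 210.3]
tcp_rot: [-3.142, 0.0, 1.842]
contact_force: [-1.4, 0.6, 0.0]
opening: 1.0
grasp_force: 0.0
```

>>> play_rows:
  dp:
    - [-0.48, 0.29, 0.05]
    - [-0.97, 0.57, 0.1]
    - [-1.45, 0.86, 0.15]
    - [-1.94, 1.15, 0.2]
    - [-2.42, 1.43, 0.26]
  rot:
    - [0, 0, 0.8]
    - [0, 0, 1.6]
    - [0, 0, 2.4]
    - [0, 0, 3.2]
    - [0, 0, 4.05]

```text
clock: 1.45
eef_pos: [515.8, 329.3, 199.9]
tcp_rot: [-3.142, 0.0, 1.417]
contact_force: [-0.3, -0.0, -0.5]
opening: 0.999
grasp_force: 0.0
```

>>> play_rows:
  dp:
    - [0, 0, 0]
    - [0, 0, 0]
  rot:
    - [0, 0, 0]
    - [0, 0, 0]

```text
clock: 1.62
eef_pos: [515.4, 329.4, 199.7]
tcp_rot: [-3.141, 0.0, 1.42]
contact_force: [-0.7, 0.5, 0.8]
opening: 1.0
grasp_force: 0.0
```

```bash
python3 - <<'E'
from h import *
f=grab('wrist','w1.png');np.save('w1.npy',f,allow_pickle=True)
s=telemetry.sense();print(s['clock'],s['eef_pos'],s['tcp_rot'])
E
```

```text
1.6667 [514.89917119 329.98859113 199.85188202] [-3.14090105e+00  1.46023260e-04  1.42184735e+00]
```

View pics/w1.png

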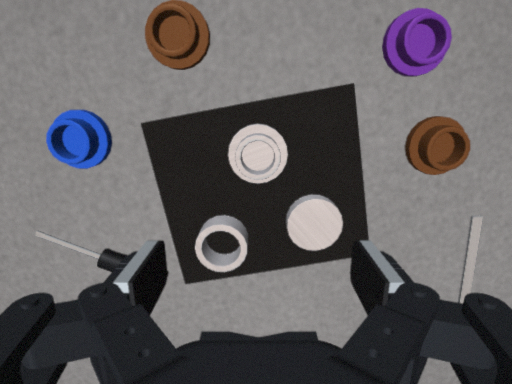

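Wrist view: the cap is at (258,153) with stepped rings, the bush at (221,243) and the blank at (315,222). The fingers at the bottom edge are clear of everything.

```bash
cat >> h.py <<'E'
def blob(f,near,thr=110):
    g=cv2.cvtColor(f['color'],cv2.COLOR_RGB2GRAY);m=(g>thr).astype(np.uint8)
    hsv=cv2.cvtColor(f['color'],cv2.COLOR_RGB2HSV);m&=(hsv[...,1]<60).astype(np.uint8)
    cs,_=cv2.findContours(m,cv2.RETR_EXTERNAL,cv2.CHAIN_APPROX_NONE)
    cs=[c for c in cs if cv2.contourArea(c)>40]
    c=min(cs,key=lambda c:np.linalg.norm(cv2.fitEllipse(c)[0]-np.array(near)))
    return cv2.fitEllipse(cv2.convexHull(c)),cv2.contourArea(c)
E
python3 - <<'E'
from h import *
W=np.load('w1.npy',allow_pickle=True).item();T=np.load('top0.npy',allow_pickle=True).item();S=np.load('side0.npy',allow_pickle=True).item()
e,a=blob(W,(258,153));print(e,a)
for z in(2,8,14):
    c=plane(W,[e[0]],z)[0];X=plane(W,[(e[0][0]-e[1][0]/2,e[0][1]),(e[0][0]+e[1][0]/2,e[0][1])],z);print(z,c.round(1),np.linalg.norm(X[0]-X[1]).round(1))
et,_=blob(T,(165,208));es,_=blob(S,(205,163));print(et,es)
R=[(c,d[0]) for c,d in(ray(W,[e[0]]),ray(T,[et[0]]),ray(S,[es[0]]))]
print(tri(R),tri(R[1:]),tri([R[0],R[2]]))
# mat corners from wrist and top
pw=[(143,124),(353,84),(186,282),(368,255)]
print(plane(W,pw,0).round(1))
E
```

```text
((257.41192626953125, 153.2931365966797), (59.300994873046875, 59.50767135620117), 140.72572326660156) 2697.0
2 [515.8 343.7   2. ] 64.8
8 [516.  344.7   8. ] 63.6
14 [516.1 345.6  14. ] 62.5
((305.3509521484375, 192.85635375976562), (411.1123352050781, 942.8278198242188), 94.30998229980469) ((229.40721130371094, 284.54107666015625), (477.7733154296875, 572.2420043945312), 177.84228515625)
[ 521.53130177   74.38974843 -375.05714386] [ 479.60516524  -99.16967179 -134.14124916] [ 509.46088488  248.54156525 -571.19245463]
[[398.7 393.6   0. ]
 [625.3 400.5   0. ]
 [403.3 197.6   0. ]
 [629.7 200.7   0. ]]
```

```bash
python3 go.py 516 345 100 81.5
```

```text
from [514.9 330.  199.9] [-1.7996e+02  1.0000e-02  8.1470e+01] calls 1 q [0.57 0.36 1.69 0.   1.09 0.72] F [-0.2  0.1 -0.7] Tz [ 0.012 -0.025  0.026] 1.000426023575106
dp [0.376, -0.027, 2.496] rot [-0.007, 0.001, -0.006]
```

>>> play_rows:
  dp:
    - [0.13, 0, 0.8]
    - [0.25, 0, 1.6]
    - [0.376, -0.027, 2.5]
    - [0.376, -0.027, 2.5]
    - [0.376, -0.027, 2.5]
  rot:
    - [0, 0, 0]
    - [0, 0, 0]
    - [0, 0, 0]
    - [0, 0, 0]
    - [0, 0, 0]

```text
clock: 2.08
eef_pos: [514.3, 345.2, 98.9]
tcp_rot: [-3.138, 0.003, 1.424]
contact_force: [0.3, -0.7, 0.9]
opening: 0.999
grasp_force: 0.0
```

```bash
python3 - <<'E'
from h import *
f=grab('wrist','w2.png');np.save('w2.npy',f,allow_pickle=True)
W=np.load('w1.npy',allow_pickle=True).item()
g=cv2.cvtColor(f['color'],cv2.COLOR_RGB2GRAY)
p=proj(f,[[516,344.7,8]])[0];print('expect',p)
for thr in(90,110):
  e,a=blob(f,p,thr);print(e,a)
  for z in(2,8,14):
    print(z,plane(f,[e[0]],z)[0].round(1),np.mean(e[1])*np.linalg.norm(np.diff(plane(f,[p-(10,0),p+(10,0)],z),axis=0))/20)
  e1,_=blob(W,(258,153),thr)
  print(tri([(c,d[0]) for c,d in(ray(W,[e1[0]]),ray(f,[e[0]]))]))
E
python3 go.py 516 345 16 81.5
```

```text
expect [261.7940298  193.72612718]
((262.0242004394531, 193.42001342773438), (81.993408203125, 83.51564025878906), 88.61236572265625) 5258.0
2 [516.  343.1   2. ] 65.7821764165976
8 [516.2 344.9   8. ] 64.12335778492489
14 [516.4 346.7  14. ] 62.46453915325178
[516.02546623 344.44191028   6.37141008]
((261.9591369628906, 193.45408630371094), (81.43673706054688, 83.07923889160156), 97.51837921142578) 5202.5
2 [515.9 343.1   2. ] 65.38747611689217
8 [516.2 344.9   8. ] 63.73861057960985
14 [516.4 346.7  14. ] 62.089745042327095
[516.01220846 344.40678653   6.32631396]
from [515.8 345.8 100.8] [-1.7997e+02  2.0000e-02  8.1540e+01] calls 1 q [0.59 0.49 1.74 0.   0.91 0.74] F [ 0.2 -0.3  0.6] Tz [-0.002  0.048 -0.036] 0.9980150085298163
dp [-0.018, 0.009, 2.12] rot [-0.005, 0.004, 0.007]
```

View pics/w2.png

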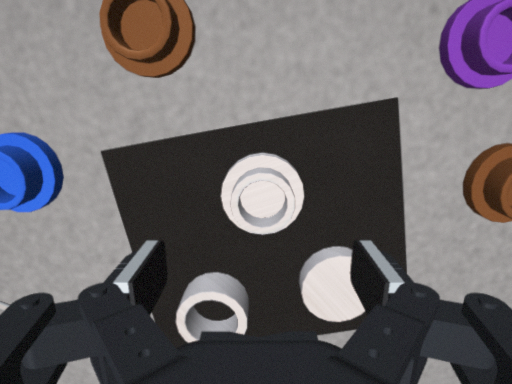

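The cap is centred at (262,193), stands alone, and both finger paths are clear of the bush (212,310) and blank (340,285). I'll go down and grip the collar.

>>> play_rows:
  dp:
    - [-0.01, 0, 0.6]
    - [-0.01, 0, 1.2]
    - [-0.01, 0, 1.7]
    - [-0.01, 0, 2.0]
    - [-0.01, 0, 2.12]
  rot:
    - [0, 0, 0]
    - [0, 0, 0]
    - [0, 0, 0]
    - [0, 0, 0]
    - [0, 0, 0]

```text
clock: 2.55
eef_pos: [516.5, 345.1, 15.7]
tcp_rot: [3.141, -0.0, 1.422]
contact_force: [-0.6, 0.4, 0.4]
opening: 1.007
grasp_force: 0.0
```

>>> play_rows:
  dp:
    - [0, 0, 0]
    - [0, 0, 0]
    - [0, 0, 0]
    - [0, 0, 0]
    - [0, 0, 0]
  rot:
    - [0, 0, 0]
    - [0, 0, 0]
    - [0, 0, 0]
    - [0, 0, 0]
    - [0, 0, 0]
  fingers: 0.3
  grip_force: 30

```text
clock: 2.97
eef_pos: [517.1, 345.4, 16.9]
tcp_rot: [3.14, -0.002, 1.421]
contact_force: [0.1, 0.2, 5.4]
opening: 0.515
grasp_force: 30.6
```

>>> play_rows:
  dp:
    - [0, 0, 0]
    - [0, 0, 0]
    - [0, 0, 0]
  rot:
    - [0, 0, 0]
    - [0, 0, 0]
    - [0, 0, 0]

```text
clock: 3.22
eef_pos: [517.0, 345.4, 16.9]
tcp_rot: [3.14, -0.002, 1.422]
contact_force: [-1.5, 0.0, 5.8]
opening: 0.515
grasp_force: 30.6
```

>>> play_rows:
  dp:
    - [0, 0, -0.3]
    - [0, 0, -1.0]
    - [0, 0, -2.0]
    - [0, 0, -3.0]
    - [0, 0, -4.0]
  rot:
    - [0, 0, 0]
    - [0, 0, 0]
    - [0, 0, 0]
    - [0, 0, 0]
    - [0, 0, 0]
  grip_force: 40

```text
clock: 3.63
eef_pos: [515.6, 344.4, 177.8]
tcp_rot: [-3.141, 0.0, 1.421]
contact_force: [0.9, 1.3, -2.3]
opening: 0.51
grasp_force: 43.4
```

```bash
python3 go.py 560 -150 220 81.5
```

```text
from [515.6 344.4 177.8] [-1.7998e+02  2.0000e-02  8.1440e+01] calls 3 q [ 0.59  0.4   1.69 -0.    1.05  0.74] F [ 0.9  1.3 -2.3] Tz [ 0.003 -0.017 -0.006] 0.5104402656183171
dp [-4.019, 0.979, -0.351] rot [-0.001, 0.001, -0.003]
dp [-4.02, 0.978, -0.351] rot [-0.001, 0.001, -0.003]
dp [-4.02, 0.976, -0.352] rot [-0.001, 0.001, -0.003]
```

Fz is −2.3 N, which is the cap's weight, so the cap is held.

>>> play_rows:
  dp:
    - [-0.8, 0.2, -0.07]
    - [-1.6, 0.4, -0.14]
    - [-2.4, 0.6, -0.21]
    - [-3.2, 0.8, -0.28]
    - [-4.02, 0.98, -0.35]
  rot:
    - [0, 0, 0]
    - [0, 0, 0]
    - [0, 0, 0]
    - [0, 0, 0]
    - [0, 0, 0]

```text
clock: 4.05
eef_pos: [530.8, 178.6, 190.6]
tcp_rot: [3.141, -0.0, 1.422]
contact_force: [0.6, 0.8, -2.7]
opening: 0.51
grasp_force: 43.4
```

>>> play_rows:
  dp:
    - [-0.8, 0.2, -0.07]
    - [-1.6, 0.4, -0.14]
    - [-2.4, 0.6, -0.21]
    - [-3.2, 0.8, -0.28]
    - [-4.02, 0.98, -0.35]
  rot:
    - [0, 0, 0]
    - [0, 0, 0]
    - [0, 0, 0]
    - [0, 0, 0]
    - [0, 0, 0]

```text
clock: 4.47
eef_pos: [545.5, 13.5, 204.5]
tcp_rot: [3.141, -0.0, 1.422]
contact_force: [0.6, 1.1, -1.9]
opening: 0.512
grasp_force: 43.4
```

>>> play_rows:
  dp:
    - [-0.8, 0.2, -0.07]
    - [-1.6, 0.4, -0.14]
    - [-2.4, 0.6, -0.21]
    - [-3.2, 0.8, -0.28]
    - [-4.02, 0.98, -0.35]
  rot:
    - [0, 0, 0]
    - [0, 0, 0]
    - [0, 0, 0]
    - [0, 0, 0]
    - [0, 0, 0]

```text
clock: 4.88
eef_pos: [560.3, -151.3, 218.5]
tcp_rot: [3.141, 0.0, 1.421]
contact_force: [0.8, 0.3, -2.5]
opening: 0.511
grasp_force: 43.4
```

>>> play_rows:
  dp:
    - [0, 0, 0]
    - [0, 0, 0]
    - [0, 0, 0]
  rot:
    - [0, 0, 0]
    - [0, 0, 0]
    - [0, 0, 0]

```text
clock: 5.13
eef_pos: [560.2, -149.4, 217.7]
tcp_rot: [-3.141, -0.0, 1.421]
contact_force: [0.0, -0.0, -4.0]
opening: 0.51
grasp_force: 43.4
```

```bash
python3 - <<'E'
from h import *
f=grab('wrist','w3.png');np.save('w3.npy',f,allow_pickle=True)
E
python3 go.py 540 -270 220 81.5
```

```text
from [ 560.3 -148.8  217.5] [-1.7998e+02 -3.0000e-02  8.1460e+01] calls 1 q [-0.26  0.3   1.75  0.    1.1  -0.11] F [-0.3 -0.2 -3.1] Tz [-0.021 -0.013 -0.002] 0.5101352849821645
dp [-3.071, -0.051, -0.063] rot [-0.004, -0.004, -0.007]
```

View pics/w3.png

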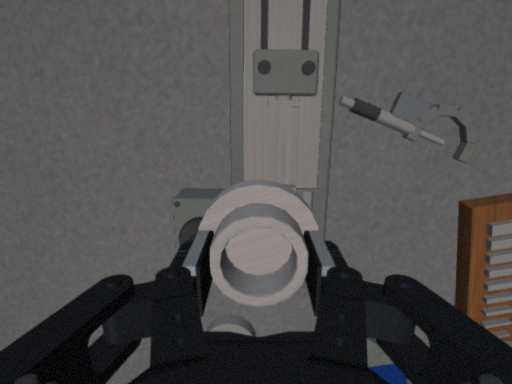

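Wrist view: the bench runs up the picture. The tailstock top spans (253..318, 50..95), its anvil is at rows 97–106, the table is the bright strip at columns 245–322, and the slide is partly hidden by the held cap at row 187. I'll look once more from nearer the slide.

>>> play_rows:
  dp:
    - [-0.6, 0, -0.2]
    - [-1.2, 0, -0.4]
    - [-1.8, 0, -0.6]
    - [-2.4, 0, -0.8]
    - [-3.07, 0, -1.0]
  rot:
    - [0, 0, 0]
    - [0, 0, 0]
    - [0, 0, 0]
    - [0, 0, 0]
    - [0, 0, 0]

```text
clock: 5.6
eef_pos: [542.4, -270.1, 257.8]
tcp_rot: [-3.141, -0.001, 1.424]
contact_force: [-0.3, 0.1, -2.9]
opening: 0.511
grasp_force: 43.4
```

>>> play_rows:
  dp:
    - [-0.3, 0, 0]
    - [-0.5, 0, 0]
    - [-0.5, 0, 0]
    - [-0.5, 0, 0]
    - [-0.5, 0, 0]
  rot:
    - [0, 0, 0]
    - [0, 0, 0]
    - [0, 0, 0]
    - [0, 0, 0]
    - [0, 0, 0]

```text
clock: 6.02
eef_pos: [539.4, -289.4, 256.7]
tcp_rot: [-3.14, -0.001, 1.422]
contact_force: [1.0, -1.0, -2.8]
opening: 0.51
grasp_force: 43.5
```

```bash
python3 - <<'E'
from h import *
f=grab('wrist');np.save('w4.npy',f,allow_pickle=True)
g=cv2.cvtColor(f['color'],cv2.COLOR_RGB2BGR)[0:250,120:420]
cv2.imwrite('pics/w4.png',cv2.resize(cv2.convertScaleAbs(g,alpha=1.6),None,fx=2.4,fy=2.4,interpolation=cv2.INTER_CUBIC))
print(telemetry.sense()['eef_pos'])
E
```

```text
[ 539.44337284 -289.4712706   256.79504884]
```

View pics/w4.png

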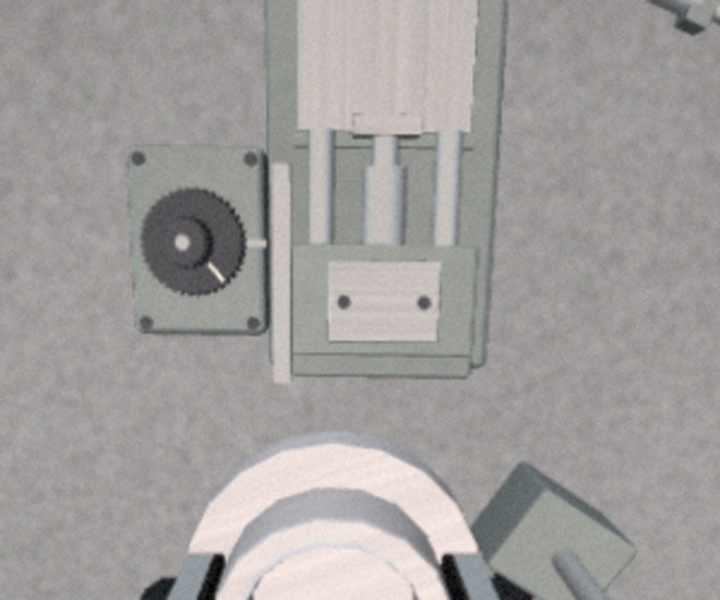

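Wrist view in the crop (scale 2.4, offset 120,0): the moving anvil spans (353..421, 114..137) and the slide body (293..475, 245..375). The drag ring's centre is (193,242), the knob-top dot (182,242), and the ring mark's end (224,281).

```bash
python3 - <<'E'
from h import *
f=np.load('w3.npy',allow_pickle=True).item()
g=cv2.cvtColor(f['color'],cv2.COLOR_RGB2BGR)[30:200,215:355]
cv2.imwrite('pics/w3c.png',cv2.resize(cv2.convertScaleAbs(g,alpha=1.8),None,fx=3.5,fy=3.5,interpolation=cv2.INTER_CUBIC))
W=np.load('w4.npy',allow_pickle=True).item()
u=lambda p:np.array(p)/2.4+np.array([120,0])
print('ring',plane(W,u([(193,242)]),60).round(1),'dot80',plane(W,u([(182,242)]),80).round(1),'mark',plane(W,u([(224,281)]),60).round(1))
print('housing',plane(W,u([(130,148),(267,150),(136,332),(268,330)]),46).round(1).tolist())
print('anvil top z47',plane(W,u([(353,114),(421,114)]),47).round(1).tolist())
print('table L/R z30',plane(W,u([(299,5),(299,125),(476,5),(470,130)]),30).round(1).tolist())
# two-view knob: top0/side0
E
```

```text
ring [[ 489.  -211.1   60. ]] dot80 [[ 488.1 -211.    80. ]] mark [[ 499.3 -229.5   60. ]]
housing [[466.8, -166.9, 46.0], [526.4, -177.1, 46.0], [452.2, -246.5, 46.0], [513.4, -254.9, 46.0]]
anvil top z47 [[565.9, -168.3, 47.0], [595.1, -172.6, 47.0]]
table L/R z30 [[549.6, -117.5, 30.0], [541.6, -166.7, 30.0], [626.9, -128.9, 30.0], [618.7, -180.3, 30.0]]
```

View pics/w3c.png

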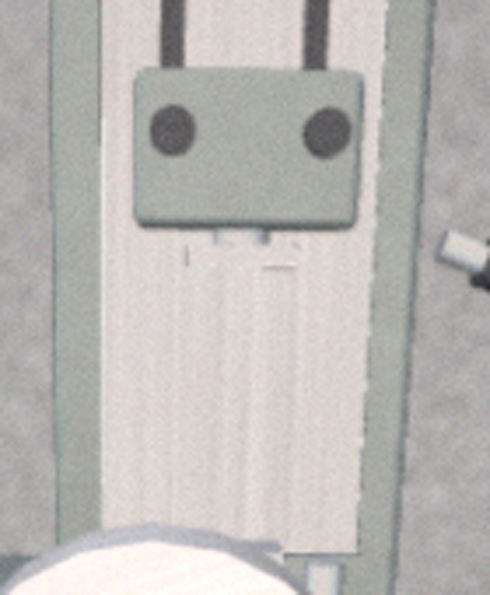

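```bash
python3 - <<'E'
from h import *
f=np.load('w3.npy',allow_pickle=True).item();u=lambda p:np.array(p)/3.5+np.array([215,30])
a=np.radians(-9.2);ex=np.array([np.cos(a),np.sin(a)]);ey=np.array([-np.sin(a),np.cos(a)])
O=np.array([588.4,-125.9])
G=lambda P:np.c_[(P[:,:2]-O)@ex,(P[:,:2]-O)@ey].round(1).tolist()
print('tail anvil front top',G(plane(f,u([(187,266),(298,268)]),47)))
print('anvil root',G(plane(f,u([(187,245),(300,245)]),47)),'tail block top front',G(plane(f,u([(134,222),(355,224)]),58)),'back',G(plane(f,u([(134,70),(362,72)]),58)))
print('table',G(plane(f,u([(101,50),(102,520),(386,20),(357,540)]),30)), 'table end',G(plane(f,u([(340,552)]),30)))
T=np.load('top0.npy',allow_pickle=True).item();S=np.load('side0.npy',allow_pickle=True).item();W=np.load('w4.npy',allow_pickle=True).item()
# two wrist views: table right edge / end corner height
k=tri([(c,d[0]) for c,d in(ray(f,u([(357,553)])),ray(W,[np.array((470,131))/2.4+np.array([120,0])]))]);print('table corner by 2 views',k.round(1))
E
```

```text
tail anvil front top [[-15.7, 37.2], [15.0, 37.0]]
anvil root [[-15.8, 42.8], [15.3, 43.1]] tail block top front [[-30.2, 48.5], [28.2, 48.6]] back [[-30.4, 85.9], [27.9, 86.2]]
table [[-40.1, 95.2], [-40.1, -39.4], [38.8, 104.0], [39.2, -45.0]] table end [[34.1, -48.9]]
table corner by 2 views [ 619.1 -180.7   30. ]
```

```bash
python3 go.py 587.4 -129.9 110 80.8
```

```text
from [ 539.4 -289.5  256.8] [-1.7995e+02 -5.0000e-02  8.1510e+01] calls 2 q [-0.5   0.31  1.63  0.    1.2  -0.35] F [ 0.7  0.8 -2. ] Tz [-0.011  0.023 -0.019] 0.5127186795353519
dp [2.06, 0.3, 1.836] rot [-0.004, -0.004, 0.059]
dp [2.062, 0.286, 1.836] rot [-0.004, -0.004, 0.059]
```

>>> play_rows:
  dp:
    - [0.55, 0.08, 0.2]
    - [1.0, 0.15, 0.6]
    - [1.5, 0.22, 1.0]
    - [1.8, 0.26, 1.4]
    - [2.06, 0.3, 1.8]
  rot:
    - [0, 0, 0.06]
    - [0, 0, 0.06]
    - [0, 0, 0.06]
    - [0, 0, 0.06]
    - [0, 0, 0.06]

```text
clock: 6.48
eef_pos: [563.8, -208.9, 184.5]
tcp_rot: [-3.141, -0.0, 1.417]
contact_force: [0.1, -0.7, -2.5]
opening: 0.513
grasp_force: 43.5
```

>>> play_rows:
  dp:
    - [0.55, 0.08, 0.2]
    - [1.0, 0.15, 0.6]
    - [1.5, 0.22, 1.0]
    - [1.8, 0.26, 1.4]
    - [2.06, 0.29, 1.8]
  rot:
    - [0, 0, 0.06]
    - [0, 0, 0.06]
    - [0, 0, 0.06]
    - [0, 0, 0.06]
    - [0, 0, 0.06]

```text
clock: 6.9
eef_pos: [588.0, -129.3, 112.5]
tcp_rot: [-3.142, -0.0, 1.411]
contact_force: [0.5, -0.4, -3.5]
opening: 0.509
grasp_force: 43.5
```

>>> play_rows:
  dp:
    - [0, 0, 0]
    - [0, 0, 0]
    - [0, 0, 0]
  rot:
    - [0, 0, 0]
    - [0, 0, 0]
    - [0, 0, 0]

```text
clock: 7.15
eef_pos: [588.1, -131.5, 113.9]
tcp_rot: [3.141, 0.0, 1.41]
contact_force: [0.5, -0.3, -2.3]
opening: 0.513
grasp_force: 43.3
```

```bash
python3 go.py 587.4 -129.9 50 80.8
```

```text
from [ 588.1 -131.5  113.9] [1.7997e+02 1.0000e-02 8.0770e+01] calls 1 q [-0.22  0.45  1.78 -0.    0.91 -0.06] F [ 0.5 -0.3 -2.3] Tz [ 0.015 -0.041  0.002] 0.5129676923754098
dp [0.037, -0.025, 1.597] rot [0.005, 0.002, -0.005]
```

>>> play_rows:
  dp:
    - [0.01, -0.02, 0.4]
    - [0.02, -0.02, 0.8]
    - [0.02, -0.02, 1.2]
    - [0.02, -0.02, 1.5]
    - [0.02, -0.02, 1.6]
  rot:
    - [0, 0, 0]
    - [0, 0, 0]
    - [0, 0, 0]
    - [0, 0, 0]
    - [0, 0, 0]

```text
clock: 7.57
eef_pos: [586.5, -131.1, 48.4]
tcp_rot: [-3.14, 0.0, 1.408]
contact_force: [-0.6, -0.6, -2.5]
opening: 0.511
grasp_force: 43.3
```

>>> play_rows:
  dp:
    - [0, 0, 0.02]
    - [0, 0, 0.04]
    - [0, 0, 0.06]
    - [0, 0, 0.06]
    - [0, 0, 0.06]
  rot:
    - [0, 0, 0]
    - [0, 0, 0]
    - [0, 0, 0]
    - [0, 0, 0]
    - [0, 0, 0]

```text
clock: 7.98
eef_pos: [587.6, -130.8, 47.6]
tcp_rot: [3.141, 0.0, 1.409]
contact_force: [-0.4, -1.5, -2.8]
opening: 0.513
grasp_force: 43.3
```

```bash
python3 - <<'E'
from h import *
f=grab('wrist','w5.png');np.save('w5.npy',f,allow_pickle=True);s=telemetry.sense();print(s['eef_pos'],s['contact_force'],s['clock'])
g=cv2.cvtColor(f['color'],cv2.COLOR_RGB2BGR)
cv2.imwrite('pics/w5.png',cv2.convertScaleAbs(g,alpha=1.7))
E
```

```text
[ 587.51720345 -130.76149026   47.46497851] [-0.60500366 -0.27614269 -2.63022987] 8.0333
```

View pics/w5.png

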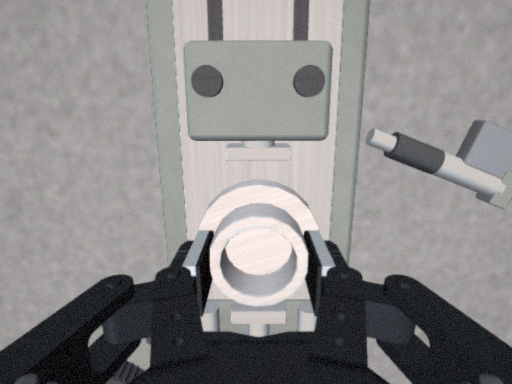

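The cap hovers centred: the tail anvil is at rows 145–160, the flange starts at row 182, and the moving anvil is at row 312. I'll lower it in small steps until I feel contact.

>>> play_rows:
  dp:
    - [0, 0, 0.02]
    - [0, 0, 0.03]
    - [0, 0, 0.04]
    - [0, 0, 0.05]
    - [0, 0, 0.05]
  rot:
    - [0, 0, 0]
    - [0, 0, 0]
    - [0, 0, 0]
    - [0, 0, 0]
    - [0, 0, 0]

```text
clock: 8.45
eef_pos: [587.1, -130.7, 44.8]
tcp_rot: [-3.141, 0.0, 1.409]
contact_force: [-0.2, 0.6, -3.2]
opening: 0.512
grasp_force: 43.3
```

>>> play_rows:
  dp:
    - [0, 0, 0.01]
    - [0, 0, 0.02]
    - [0, 0, 0.03]
    - [0, 0, 0.03]
  rot:
    - [0, 0, 0]
    - [0, 0, 0]
    - [0, 0, 0]
    - [0, 0, 0]

```text
clock: 8.78
eef_pos: [587.1, -130.7, 44.0]
tcp_rot: [3.142, 0.0, 1.409]
contact_force: [-1.5, -0.7, 3.1]
opening: 0.514
grasp_force: 44.0
```

>>> play_rows:
  dp:
    - [0, 0, 0]
    - [0, 0, 0]
    - [0, 0, 0]
    - [0, 0, 0]
    - [0, 0, 0]
  rot:
    - [0, 0, 0]
    - [0, 0, 0]
    - [0, 0, 0]
    - [0, 0, 0]
    - [0, 0, 0]
  fingers: 0.8

```text
clock: 9.2
eef_pos: [587.2, -130.7, 43.7]
tcp_rot: [3.141, -0.0, 1.409]
contact_force: [-0.6, 1.0, -0.2]
opening: 0.8
grasp_force: 0.0
```

>>> play_rows:
  dp:
    - [0, 0, -0.3]
    - [0, 0, -1.0]
    - [0, 0, -2.0]
    - [0, 0, -3.0]
    - [0, 0, -3.0]
  rot:
    - [0, 0, 0]
    - [0, 0, 0]
    - [0, 0, 0]
    - [0, 0, 0]
    - [0, 0, 0]

```text
clock: 9.62
eef_pos: [591.5, -131.7, 172.4]
tcp_rot: [3.13, 0.001, 1.409]
contact_force: [1.5, -0.6, 1.0]
opening: 0.8
grasp_force: 0.0
```

```bash
python3 - <<'E'
from h import *
f=grab('wrist');np.save('w6.npy',f,allow_pickle=True)
g=cv2.cvtColor(f['color'],cv2.COLOR_RGB2BGR)
cv2.imwrite('pics/w6.png',cv2.convertScaleAbs(g,alpha=1.5))
E
python3 go.py 488.5 -211 110 170
```

```text
from [ 590.2 -131.4  169.2] [1.7949e+02 3.0000e-02 8.0720e+01] calls 3 q [-0.22  0.38  1.74 -0.    1.01 -0.06] F [-0.4  0.4 -1.6] Tz [ 0.022  0.037 -0.018] 0.8006806951773446
dp [-0.791, -0.734, 0.487] rot [0.021, 0.024, -4.96]
dp [-0.324, -1.029, 0.488] rot [0.021, 0.024, -4.96]
dp [0.228, -1.053, 0.49] rot [0.021, 0.024, -4.96]
```

View pics/w6.png

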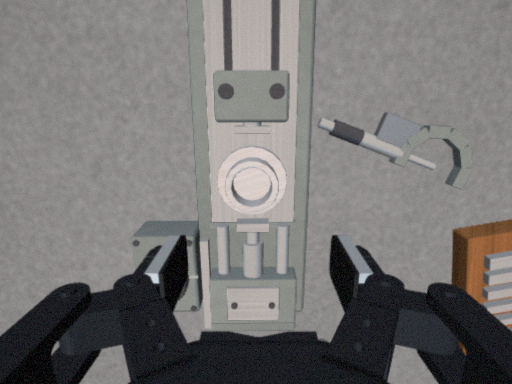

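The cap stands flat and clear of both anvils: cap at (252,180), tail anvil at row 128, moving anvil at row 225. On to the knob, starting with yaw room for the clockwise turn.

>>> play_rows:
  dp:
    - [-0.16, -0.15, 0]
    - [-0.32, -0.3, 0]
    - [-0.5, -0.44, 0]
    - [-0.64, -0.6, 0]
    - [-0.79, -0.73, 0]
  rot:
    - [0, 0, -1]
    - [0, 0, -2]
    - [0, 0, -3]
    - [0, 0, -4]
    - [0, 0, -5]

```text
clock: 10.08
eef_pos: [552.2, -157.2, 163.3]
tcp_rot: [-3.141, -0.001, 1.938]
contact_force: [0.3, 0.4, 0.5]
opening: 0.799
grasp_force: 0.0
```

>>> play_rows:
  dp:
    - [-0.07, -0.2, 0]
    - [-0.14, -0.4, 0]
    - [-0.2, -0.6, 0]
    - [-0.26, -0.8, 0]
    - [-0.32, -1.03, 0]
  rot:
    - [0, 0, -1]
    - [0, 0, -2]
    - [0, 0, -3]
    - [0, 0, -4]
    - [0, 0, -5]

```text
clock: 10.5
eef_pos: [518.5, -183.8, 163.4]
tcp_rot: [-3.141, -0.001, 2.461]
contact_force: [0.2, 0.6, -0.2]
opening: 0.804
grasp_force: 0.0
```

>>> play_rows:
  dp:
    - [0.05, -0.2, 0.1]
    - [0.1, -0.4, 0.2]
    - [0.15, -0.6, 0.3]
    - [0.2, -0.8, 0.4]
    - [0.23, -1.05, 0.5]
  rot:
    - [0, 0, -1]
    - [0, 0, -2]
    - [0, 0, -3]
    - [0, 0, -4]
    - [0, 0, -5]
  fingers: 0.5

```text
clock: 10.92
eef_pos: [484.7, -210.3, 143.2]
tcp_rot: [3.141, -0.001, 2.985]
contact_force: [0.7, 0.3, -0.2]
opening: 0.499
grasp_force: 0.0
```

>>> play_rows:
  dp:
    - [0, 0, 0]
    - [0, 0, 0]
    - [0, 0, 0]
    - [0, 0, 0]
  rot:
    - [0, 0, 0]
    - [0, 0, 0]
    - [0, 0, 0]
    - [0, 0, 0]

```text
clock: 11.25
eef_pos: [486.0, -210.2, 143.9]
tcp_rot: [-3.142, 0.001, 2.977]
contact_force: [1.1, 0.4, 0.2]
opening: 0.5
grasp_force: 0.0
```

```bash
python3 - <<'E'
from h import *
f=grab('wrist');np.save('w7.npy',f,allow_pickle=True)
c=proj(f,[[488.5,-211,70]])[0];print(c, proj(f,[[488.1,-211,80],[499.3,-229.5,60]]))
x,y=int(c[0])-70,max(0,int(c[1])-70)
g=cv2.cvtColor(f['color'],cv2.COLOR_RGB2BGR)[y:y+140,x:x+140];print(x,y)
cv2.imwrite('pics/w7.png',cv2.resize(cv2.convertScaleAbs(g,alpha=1.8),None,fx=4,fy=4,interpolation=cv2.INTER_CUBIC))
E
python3 go.py 488.5 -211 65 170
```

```text
[258.88020304 205.40710508] [[258.79966942 209.46994718]
 [237.43694686 218.13308678]]
188 135
from [ 486.  -210.2  143.9] [-1.8000e+02  3.0000e-02  1.7063e+02] calls 1 q [-0.41  0.31  1.92  0.    0.91 -1.82] F [ 0.   0.6 -0.8] Tz [-0.023  0.03   0.011] 0.49701568298596044
dp [-0.064, -0.01, 1.973] rot [-0.0, 0.004, 0.105]
```

View pics/w7.png

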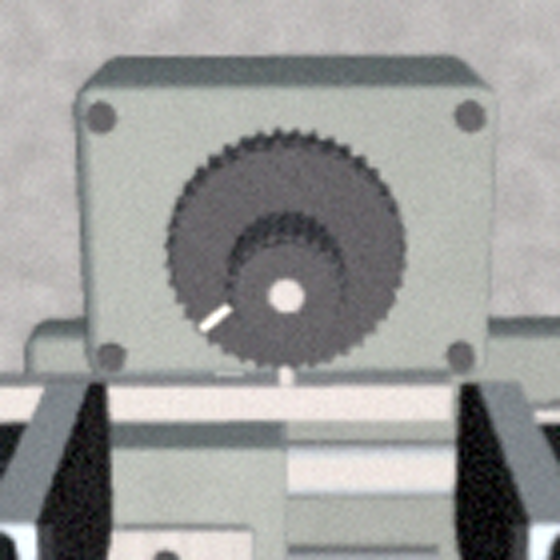

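The knob dot is at (259.5,209) against a predicted (258.8,209.5), so axis and height agree from opposite views. The ring mark matches too. Going down.

>>> play_rows:
  dp:
    - [-0.06, -0.01, 0.5]
    - [-0.06, -0.01, 1.0]
    - [-0.06, -0.01, 1.5]
    - [-0.06, -0.01, 1.85]
    - [-0.06, -0.01, 1.97]
  rot:
    - [0, 0, 0]
    - [0, 0, 0]
    - [0, 0, 0]
    - [0, 0, 0]
    - [0, 0, 0]

```text
clock: 11.72
eef_pos: [486.9, -210.4, 63.0]
tcp_rot: [3.141, -0.003, 2.979]
contact_force: [-0.5, 0.9, -0.3]
opening: 0.5
grasp_force: 0.0
```

>>> play_rows:
  dp:
    - [0, 0, 0]
    - [0, 0, 0]
  rot:
    - [0, 0, 0]
    - [0, 0, 0]

```text
clock: 11.88
eef_pos: [488.2, -211.1, 65.3]
tcp_rot: [-3.142, 0.0, 2.979]
contact_force: [0.4, -0.9, 0.3]
opening: 0.504
grasp_force: 0.0
```

>>> play_rows:
  dp:
    - [0, 0, 0]
    - [0, 0, 0]
    - [0, 0, 0]
    - [0, 0, 0]
    - [0, 0, 0]
  rot:
    - [0, 0, 0]
    - [0, 0, 0]
    - [0, 0, 0]
    - [0, 0, 0]
    - [0, 0, 0]
  fingers: 0
  grip_force: 50

```text
clock: 12.3
eef_pos: [488.7, -210.3, 66.2]
tcp_rot: [3.14, 0.002, 2.979]
contact_force: [0.9, 8.3, 6.2]
opening: 0.201
grasp_force: 48.6
```

```bash
python3 go.py 488.5 -211 65 170
```

```text
from [ 488.7 -210.3   66.2] [1.7992e+02 1.0000e-01 1.7067e+02] calls 1 q [-0.41  0.43  1.96  0.    0.75 -1.82] F [0.9 8.3 6.2] Tz [ 1.464 -0.134 -0.052] 0.2010246608212758
dp [0.003, -0.019, 0.031] rot [0.013, 0.017, 0.111]
```

>>> play_rows:
  dp:
    - [0, 0.02, -0.025]
    - [0, 0.02, -0.025]
    - [0, 0.02, -0.025]
  rot:
    - [0, 0, 0]
    - [0, 0, 0.2]
    - [0, 0, 0.5]

```text
clock: 12.55
eef_pos: [488.7, -210.2, 66.4]
tcp_rot: [3.141, 0.002, 2.925]
contact_force: [3.3, 4.2, -3.7]
opening: 0.198
grasp_force: 50.5
```

```bash
python3 go.py 488.5 -211 65 167
```

```text
from [ 488.7 -210.2   66.4] [1.7998e+02 9.0000e-02 1.6761e+02] calls 1 q [-0.41  0.43  1.96  0.    0.75 -1.76] F [ 3.3  4.2 -3.7] Tz [ 0.599 -0.646  0.122] 0.1979207036113125
dp [0.001, -0.02, 0.034] rot [0.003, 0.015, 0.101]
```

>>> play_rows:
  dp:
    - [0, 0, 0]
    - [0, 0, 0]
    - [0, 0, 0]
    - [0, 0, 0]
    - [0, 0, 0]
  rot:
    - [0, 0, 0.5]
    - [0, 0, 1]
    - [0, 0, 1.5]
    - [0, 0, 2]
    - [0, 0, 2.5]

```text
clock: 12.97
eef_pos: [488.7, -210.3, 66.3]
tcp_rot: [3.141, 0.001, 2.662]
contact_force: [3.2, 3.0, -3.3]
opening: 0.198
grasp_force: 50.5
```

```bash
python3 go.py 488.5 -211 65 152; python3 - <<'E'
from h import *
f=grab('top');np.save('t2.npy',f,allow_pickle=True)
E
```

```text
from [ 488.7 -210.3   66.3] [1.7996e+02 8.0000e-02 1.5250e+02] calls 1 q [-0.41  0.43  1.96  0.    0.75 -1.5 ] F [ 3.2  3.  -3.3] Tz [ 0.602 -0.603  0.175] 0.19774059961938723
dp [-0.004, -0.017, 0.034] rot [0.006, 0.013, 0.083]
```

>>> play_rows:
  dp:
    - [0, 0, 0]
    - [0, 0, 0]
    - [0, 0, 0]
    - [0, 0, 0]
    - [0, 0, 0]
  rot:
    - [0, 0, 0.5]
    - [0, 0, 1]
    - [0, 0, 1.5]
    - [0, 0, 2]
    - [0, 0, 2.5]

```text
clock: 13.43
eef_pos: [488.6, -210.4, 66.4]
tcp_rot: [3.141, 0.001, 2.401]
contact_force: [4.0, 2.5, -2.8]
opening: 0.2
grasp_force: 50.6
```

```bash
cat > tz.py <<'E'
from h import *
import sys
for i in range(int(sys.argv[1]) if len(sys.argv)>1 else 1):
    s=telemetry.sense();print(round(s['clock'],2),s['eef_pos'].round(1),'yaw',np.degrees(s['tcp_rot'][2]).round(2),'F',s['contact_force'].round(1),'T',s['wrist_torque'].round(3),round(s['opening'],3))
    if len(sys.argv)>1: f=optics.grab_frame('side')
E
python3 tz.py 5
```

```text
13.43 [ 488.6 -210.4   66.4] yaw 137.56 F [ 4.   2.5 -2.8] T [ 0.507 -0.569  0.089] 0.2
13.48 [ 488.6 -210.4   66.3] yaw 137.35 F [ 4.3  3.3 -2.3] T [ 0.638 -0.573 -0.039] 0.195
13.53 [ 488.6 -210.4   66.3] yaw 137.64 F [ 3.8  3.6 -1.4] T [ 0.562 -0.596 -0.074] 0.2
13.58 [ 488.6 -210.4   66.3] yaw 137.76 F [ 4.4  4.1 -1.3] T [ 0.567 -0.675 -0.136] 0.198
13.63 [ 488.7 -210.4   66.4] yaw 137.78 F [ 3.2  4.9 -2. ] T [ 0.636 -0.599 -0.095] 0.204
```

>>> play_rows:
  dp:
    - [0, 0, 0]
    - [0, 0, 0]
    - [0, 0, 0]
    - [0, 0, 0]
    - [0, 0, 0]
  rot:
    - [0, 0, 0.5]
    - [0, 0, 1]
    - [0, 0, 1.5]
    - [0, 0, 2]
    - [0, 0, 2.5]

```text
clock: 14.1
eef_pos: [488.6, -210.4, 66.3]
tcp_rot: [3.141, 0.001, 2.141]
contact_force: [3.6, 2.8, -2.0]
opening: 0.198
grasp_force: 50.7
```

```bash
python3 tz.py
```

```text
14.1 [ 488.6 -210.4   66.3] yaw 122.67 F [ 3.6  2.8 -2. ] T [ 0.556 -0.61   0.13 ] 0.198
```

>>> play_rows:
  dp:
    - [0, 0, 0]
    - [0, 0, 0]
    - [0, 0, 0]
    - [0, 0, 0]
    - [0, 0, 0]
  rot:
    - [0, 0, 0.4]
    - [0, 0, 0.8]
    - [0, 0, 1.2]
    - [0, 0, 1.6]
    - [0, 0, 2]

```text
clock: 14.52
eef_pos: [488.5, -210.5, 66.3]
tcp_rot: [3.141, 0.001, 1.932]
contact_force: [3.0, 3.2, -2.2]
opening: 0.198
grasp_force: 50.7
```

```bash
python3 tz.py; python3 - <<'E'
from h import *
T=np.load('top0.npy',allow_pickle=True).item();f=grab('top')
A=[cv2.cvtColor(x['color'],cv2.COLOR_RGB2BGR)[155:240,250:370] for x in(T,f)]
cv2.imwrite('pics/t3.png',cv2.resize(np.vstack(A),None,fx=3.5,fy=3.5,interpolation=cv2.INTER_CUBIC))
E
```

```text
14.52 [ 488.5 -210.5   66.3] yaw 110.7 F [ 3.   3.2 -2.2] T [ 0.555 -0.553  0.106] 0.198
```

>>> play_rows:
  dp:
    - [0, 0, 0]
    - [0, 0, 0]
    - [0, 0, 0]
    - [0, 0, 0]
    - [0, 0, 0]
  rot:
    - [0, 0, 0.4]
    - [0, 0, 0.8]
    - [0, 0, 1.2]
    - [0, 0, 1.6]
    - [0, 0, 2]

```text
clock: 14.98
eef_pos: [488.4, -210.5, 66.3]
tcp_rot: [3.141, 0.0, 1.723]
contact_force: [3.3, 3.1, -0.1]
opening: 0.198
grasp_force: 50.8
```

```bash
python3 tz.py
```

```text
14.98 [ 488.4 -210.5   66.3] yaw 98.74 F [ 3.3  3.1 -0.1] T [ 0.472 -0.523  0.129] 0.198
```

>>> play_rows:
  dp:
    - [0, 0, 0]
    - [0, 0, 0]
    - [0, 0, 0]
    - [0, 0, 0]
    - [0, 0, 0]
  rot:
    - [0, 0, 0.3]
    - [0, 0, 0.6]
    - [0, 0, 0.9]
    - [0, 0, 1.2]
    - [0, 0, 1.5]

```text
clock: 15.4
eef_pos: [488.4, -210.5, 66.3]
tcp_rot: [3.141, 0.0, 1.567]
contact_force: [3.2, 3.0, -0.9]
opening: 0.197
grasp_force: 50.8
```

```bash
python3 tz.py; python3 - <<'E'
from h import *
# cap silhouette (collar) shift in side view vs before the turn not available; record bright blobs near the cap
f=grab('side')
for P in([587.4,-129.9,46],[590.9,-121,46]):print(proj(f,[P]).round(1))
E
```

```text
15.4 [ 488.4 -210.5   66.3] yaw 89.78 F [ 3.2  3.  -0.9] T [ 0.515 -0.485  0.089] 0.197
[[299.9 224.2]]
[[299. 222.]]
```

>>> play_rows:
  dp:
    - [0, 0, 0]
    - [0, 0, 0]
    - [0, 0, 0]
    - [0, 0, 0]
    - [0, 0, 0]
  rot:
    - [0, 0, 0.25]
    - [0, 0, 0.5]
    - [0, 0, 0.75]
    - [0, 0, 1]
    - [0, 0, 1.25]

```text
clock: 15.87
eef_pos: [488.4, -210.5, 66.3]
tcp_rot: [3.141, 0.0, 1.437]
contact_force: [3.0, 3.6, 0.2]
opening: 0.195
grasp_force: 50.9
```

```bash
python3 tz.py
```

```text
15.87 [ 488.4 -210.5   66.3] yaw 82.31 F [3.  3.6 0.2] T [ 0.584 -0.515  0.12 ] 0.195
```

>>> play_rows:
  dp:
    - [0, 0, 0]
    - [0, 0, 0]
    - [0, 0, 0]
    - [0, 0, 0]
  rot:
    - [0, 0, 0.15]
    - [0, 0, 0.3]
    - [0, 0, 0.45]
    - [0, 0, 0.6]

```text
clock: 16.2
eef_pos: [488.4, -210.5, 66.3]
tcp_rot: [3.141, 0.0, 1.372]
contact_force: [1.9, 4.2, 4.9]
opening: 0.197
grasp_force: 51.2
```

```bash
python3 tz.py
```

```text
16.2 [ 488.4 -210.5   66.3] yaw 78.59 F [1.9 4.2 4.9] T [ 0.698 -0.504  0.148] 0.197
```

>>> play_rows:
  dp:
    - [0, 0, 0]
    - [0, 0, 0]
    - [0, 0, 0]
    - [0, 0, 0]
  rot:
    - [0, 0, 0.12]
    - [0, 0, 0.25]
    - [0, 0, 0.38]
    - [0, 0, 0.5]

```text
clock: 16.53
eef_pos: [488.3, -210.5, 66.3]
tcp_rot: [3.141, 0.0, 1.319]
contact_force: [3.9, 4.1, 4.5]
opening: 0.198
grasp_force: 51.3
```

```bash
python3 tz.py
```

```text
16.53 [ 488.3 -210.5   66.3] yaw 75.58 F [3.9 4.1 4.5] T [ 0.734 -0.455  0.085] 0.198
```

>>> play_rows:
  dp:
    - [0, 0, 0]
    - [0, 0, 0]
    - [0, 0, 0]
    - [0, 0, 0]
  rot:
    - [0, 0, 0.12]
    - [0, 0, 0.25]
    - [0, 0, 0.38]
    - [0, 0, 0.5]

```text
clock: 16.87
eef_pos: [488.3, -210.5, 66.3]
tcp_rot: [3.141, -0.0, 1.267]
contact_force: [3.3, 4.3, 6.0]
opening: 0.2
grasp_force: 51.3
```

```bash
python3 tz.py
```

```text
16.87 [ 488.3 -210.5   66.3] yaw 72.58 F [3.3 4.3 6. ] T [ 0.638 -0.437  0.162] 0.2
```

>>> play_rows:
  dp:
    - [0, 0, 0]
    - [0, 0, 0]
    - [0, 0, 0]
    - [0, 0, 0]
  rot:
    - [0, 0, 0.1]
    - [0, 0, 0.2]
    - [0, 0, 0.3]
    - [0, 0, 0.4]

```text
clock: 17.2
eef_pos: [488.3, -210.5, 66.3]
tcp_rot: [3.141, -0.0, 1.225]
contact_force: [1.7, 4.3, 4.8]
opening: 0.201
grasp_force: 51.3
```

```bash
python3 tz.py
```

```text
17.2 [ 488.3 -210.5   66.3] yaw 70.19 F [1.7 4.3 4.8] T [ 0.738 -0.429  0.066] 0.201
```

>>> play_rows:
  dp:
    - [0, 0, 0]
    - [0, 0, 0]
    - [0, 0, 0]
    - [0, 0, 0]
  rot:
    - [0, 0, 0.1]
    - [0, 0, 0.2]
    - [0, 0, 0.3]
    - [0, 0, 0.4]

```text
clock: 17.53
eef_pos: [488.3, -210.4, 66.2]
tcp_rot: [3.141, -0.0, 1.183]
contact_force: [2.8, 3.7, 5.7]
opening: 0.2
grasp_force: 51.3
```

```bash
python3 tz.py
```

```text
17.53 [ 488.3 -210.4   66.2] yaw 67.79 F [2.8 3.7 5.7] T [ 0.698 -0.482  0.146] 0.2
```

```bash
sed -i "s/round(s\['opening'\],3))/round(s['opening'],3),'j6',round(s['joint_efforts'][5],3))/" tz.py; python3 tz.py
```

```text
17.53 [ 488.3 -210.4   66.2] yaw 67.79 F [2.8 3.7 5.7] T [ 0.698 -0.482  0.146] 0.2 j6 -0.093
```

>>> play_rows:
  dp:
    - [0, 0, 0]
    - [0, 0, 0]
    - [0, 0, 0]
  rot:
    - [0, 0, 0.1]
    - [0, 0, 0.2]
    - [0, 0, 0.3]

```text
clock: 17.78
eef_pos: [488.3, -210.5, 66.3]
tcp_rot: [3.141, -0.0, 1.152]
contact_force: [2.8, 5.2, 5.1]
opening: 0.197
grasp_force: 51.3
```

```bash
python3 tz.py
```

```text
17.78 [ 488.3 -210.5   66.3] yaw 65.99 F [2.8 5.2 5.1] T [ 0.704 -0.385  0.098] 0.197 j6 -0.093
```

>>> play_rows:
  dp:
    - [0, 0, 0]
    - [0, 0, 0]
    - [0, 0, 0]
  rot:
    - [0, 0, 0.1]
    - [0, 0, 0.2]
    - [0, 0, 0.3]

```text
clock: 18.03
eef_pos: [488.3, -210.5, 66.3]
tcp_rot: [3.141, -0.0, 1.12]
contact_force: [2.2, 3.3, 4.4]
opening: 0.197
grasp_force: 51.4
```

```bash
python3 tz.py
```

```text
18.03 [ 488.3 -210.5   66.3] yaw 64.19 F [2.2 3.3 4.4] T [ 0.796 -0.383  0.113] 0.197 j6 -0.092
```

The joint-6 torque is a clean signal: 0.093 N m while sliding freely.

>>> play_rows:
  dp:
    - [0, 0, 0]
    - [0, 0, 0]
    - [0, 0, 0]
  rot:
    - [0, 0, 0.1]
    - [0, 0, 0.2]
    - [0, 0, 0.3]

```text
clock: 18.28
eef_pos: [488.3, -210.5, 66.2]
tcp_rot: [3.141, -0.0, 1.089]
contact_force: [3.6, 4.6, 5.3]
opening: 0.201
grasp_force: 51.4
```

```bash
python3 tz.py
```

```text
18.28 [ 488.3 -210.5   66.2] yaw 62.39 F [3.6 4.6 5.3] T [ 0.735 -0.359  0.125] 0.201 j6 -0.092
```

>>> play_rows:
  dp:
    - [0, 0, 0]
    - [0, 0, 0]
    - [0, 0, 0]
  rot:
    - [0, 0, 0.1]
    - [0, 0, 0.2]
    - [0, 0, 0.3]

```text
clock: 18.53
eef_pos: [488.2, -210.5, 66.3]
tcp_rot: [3.141, -0.0, 1.057]
contact_force: [2.9, 4.3, 5.0]
opening: 0.199
grasp_force: 51.4
```

```bash
python3 tz.py
```

```text
18.53 [ 488.2 -210.5   66.3] yaw 60.59 F [2.9 4.3 5. ] T [ 0.733 -0.479  0.102] 0.199 j6 -0.092
```

```bash
python3 - <<'E'
from h import *
a=np.radians(-9.2);ex=np.array([np.cos(a),np.sin(a)]);ey=np.array([-np.sin(a),np.cos(a)]);O=np.array([588.4,-125.9])
w=lambda x,y,z:[*(O+x*ex+y*ey),z]
f=grab('wrist');np.save('w8.npy',f,allow_pickle=True)
print('cap pred',proj(f,[w(0,5,62),w(0,5,42)]),'anvils',proj(f,[w(0,37,47),w(0,-27,47)]))
g=cv2.cvtColor(f['color'],cv2.COLOR_RGB2GRAY)
# intensity profile along gauge y on z=47 at x=-3 (anvil tops) and z=42 flange top left/right of collar
for x,z in((0,47),(-12,47),(-27,42)):
    ys=np.arange(-60,45,1.5);p=proj(f,[w(x,y,z) for y in ys])
    print(x,z,[int(g[int(round(q[1])),int(round(q[0]))]) if 0<=q[0]<511 and 0<=q[1]<383 else -1 for q in p])
S=grab('side');g=cv2.cvtColor(S['color'],cv2.COLOR_RGB2GRAY)
for x,z in((0,62),(0,47),(-12,47)):
    ys=np.arange(-60,45,1.5);p=proj(S,[w(x,y,z) for y in ys])
    print('S',x,z,[int(g[int(round(q[1])),int(round(q[0]))]) for q in p])
E
```

```text
cap pred [[366.61224631 -46.09189942]
 [352.54275859 -27.08968887]] anvils [[ 334.54226183 -107.64386133]
 [ 374.47866124   39.53746061]]
0 47 [128, 125, 128, 126, 126, 129, 126, 128, 128, 115, 124, 122, 122, 120, 122, 121, 122, 117, 124, 126, 126, 129, 127, 119, 147, 144, 139, 141, 143, 57, 63, 143, 146, 140, 144, -1, -1, -1, -1, -1, -1, -1, -1, -1, -1, -1, -1, -1, -1, -1, -1, -1, -1, -1, -1, -1, -1, -1, -1, -1, -1, -1, -1, -1, -1, -1, -1, -1, -1, -1]
-12 47 [95, 93, 90, 92, 88, 96, 93, 91, 90, 96, 126, 127, 126, 124, 125, 126, 124, 125, 122, 127, 127, 129, 129, 65, 144, 147, 149, 144, 149, 142, 62, 62, 62, 63, 71, 145, 143, -1, -1, -1, -1, -1, -1, -1, -1, -1, -1, -1, -1, -1, -1, -1, -1, -1, -1, -1, -1, -1, -1, -1, -1, -1, -1, -1, -1, -1, -1, -1, -1, -1]
-27 42 [104, 108, 111, 114, 112, 109, 107, 103, 112, 129, 128, 129, 131, 129, 127, 132, 130, 130, 130, 130, 128, 130, 131, 128, 130, 127, 126, 130, 128, 109, 64, 67, 133, 148, 148, 149, 149, 146, 150, 147, 142, 146, -1, -1, -1, -1, -1, -1, -1, -1, -1, -1, -1, -1, -1, -1, -1, -1, -1, -1, -1, -1, -1, -1, -1, -1, -1, -1, -1, -1]
S 0 62
[... 175 characters left out ...]
4, 34, 38, 36, 36, 36, 35, 36, 36, 36, 35, 35, 35, 34, 37, 37, 37, 37, 37, 36, 38, 38, 38, 48, 48, 48, 72]
S 0 47 [148, 148, 115, 71, 71, 44, 44, 33, 37, 37, 37, 46, 46, 46, 46, 43, 43, 45, 45, 40, 70, 70, 70, 147, 147, 147, 113, 100, 100, 100, 54, 37, 37, 37, 37, 37, 41, 41, 41, 36, 34, 34, 34, 34, 36, 34, 34, 34, 31, 37, 37, 37, 37, 37, 37, 36, 36, 34, 37, 37, 37, 34, 36, 36, 36, 37, 37, 37, 34, 34]
S -12 47 [55, 36, 36, 33, 33, 41, 44, 44, 44, 54, 54, 54, 48, 65, 65, 50, 50, 73, 117, 117, 117, 131, 131, 131, 99, 58, 58, 35, 35, 35, 40, 40, 40, 42, 42, 42, 49, 61, 61, 61, 48, 48, 48, 37, 37, 37, 37, 37, 37, 38, 39, 39, 35, 35, 37, 37, 39, 39, 39, 39, 39, 39, 38, 35, 35, 37, 37, 37, 37, 39]
```

The wrist picture confirms it: the slide face is at y ≈ −26, touching the flange, with the cap axis at about y +5 and therefore nearly at the fixed anvil. Continuing in small steps.

>>> play_rows:
  dp:
    - [0, 0, 0]
    - [0, 0, 0]
    - [0, 0, 0]
  rot:
    - [0, 0, 0.1]
    - [0, 0, 0.2]
    - [0, 0, 0.3]

```text
clock: 18.88
eef_pos: [488.2, -210.4, 66.2]
tcp_rot: [3.141, -0.0, 1.026]
contact_force: [2.6, 4.9, 5.8]
opening: 0.2
grasp_force: 51.4
```

```bash
python3 tz.py
```

```text
18.88 [ 488.2 -210.4   66.2] yaw 58.79 F [2.6 4.9 5.8] T [ 0.719 -0.392  0.177] 0.2 j6 -0.086
```

>>> play_rows:
  dp:
    - [0, 0, 0]
    - [0, 0, 0]
    - [0, 0, 0]
  rot:
    - [0, 0, 0.1]
    - [0, 0, 0.2]
    - [0, 0, 0.3]

```text
clock: 19.13
eef_pos: [488.2, -210.5, 66.3]
tcp_rot: [3.141, -0.0, 0.995]
contact_force: [2.2, 4.3, 5.7]
opening: 0.199
grasp_force: 51.4
```

```bash
python3 tz.py
```

```text
19.13 [ 488.2 -210.5   66.3] yaw 56.99 F [2.2 4.3 5.7] T [ 0.778 -0.384  0.184] 0.199 j6 -0.047
```

Contact: joint-6 torque has shifted by +0.045 N m, about 4.5 N, and wrist Tz is up at 0.18. A little more.

>>> play_rows:
  dp:
    - [0, 0, 0]
    - [0, 0, 0]
    - [0, 0, 0]
  rot:
    - [0, 0, 0.07]
    - [0, 0, 0.14]
    - [0, 0, 0.2]

```text
clock: 19.38
eef_pos: [488.2, -210.4, 66.2]
tcp_rot: [3.141, -0.0, 0.974]
contact_force: [3.2, 5.2, 5.2]
opening: 0.199
grasp_force: 51.4
```

```bash
python3 tz.py 3
```

```text
19.38 [ 488.2 -210.4   66.2] yaw 55.8 F [3.2 5.2 5.2] T [ 0.711 -0.438  0.15 ] 0.199 j6 0.08
19.43 [ 488.2 -210.4   66.2] yaw 55.78 F [2.7 4.4 5.7] T [ 0.71  -0.45   0.143] 0.197 j6 0.117
19.48 [ 488.2 -210.4   66.2] yaw 55.8 F [2.2 4.3 5.5] T [ 0.728 -0.414  0.15 ] 0.197 j6 0.196
```

```bash
python3 tz.py 10 | awk '{print $1,$0}' | grep -o "yaw.*"
```

```text
yaw 55.81 F [3.1 4.9 6.1] T [ 0.753 -0.412  0.14 ] 0.2 j6 0.127
yaw 55.81 F [2.5 3.4 6.3] T [ 0.706 -0.415  0.07 ] 0.201 j6 0.106
yaw 55.82 F [1.6 3.8 5.4] T [ 0.728 -0.381  0.081] 0.196 j6 0.101
yaw 55.81 F [3.5 4.7 5.6] T [ 0.769 -0.415  0.105] 0.196 j6 0.099
yaw 55.82 F [2.5 4.1 5.4] T [ 0.745 -0.391  0.065] 0.201 j6 0.099
yaw 55.81 F [2.6 4.2 5.8] T [ 0.738 -0.383  0.101] 0.202 j6 0.099
yaw 55.82 F [3.1 3.9 6.1] T [ 0.742 -0.446  0.12 ] 0.2 j6 0.1
yaw 55.81 F [1.9 3.8 5.3] T [ 0.736 -0.337  0.128] 0.197 j6 0.1
yaw 55.81 F [2.7 4.3 5.4] T [ 0.734 -0.438  0.035] 0.194 j6 0.1
yaw 55.82 F [3. 4. 5.] T [ 0.704 -0.423  0.148] 0.197 j6 0.1
```

>>> play_rows:
  dp:
    - [0, 0, 0]
    - [0, 0, 0]
    - [0, 0, 0]
  rot:
    - [0, 0, 0.07]
    - [0, 0, 0.14]
    - [0, 0, 0.2]

```text
clock: 20.28
eef_pos: [488.2, -210.5, 66.2]
tcp_rot: [3.141, -0.0, 0.953]
contact_force: [3.1, 3.5, 5.6]
opening: 0.196
grasp_force: 51.4
```

```bash
python3 tz.py 9 | grep -o "yaw.*"
```

```text
yaw 54.6 F [3.1 3.5 5.6] T [ 0.752 -0.401  0.217] 0.196 j6 0.103
yaw 54.58 F [1.9 3.9 6.1] T [ 0.746 -0.387  0.217] 0.198 j6 0.142
yaw 54.61 F [3.5 4.2 5.5] T [ 0.717 -0.372  0.095] 0.202 j6 0.221
yaw 54.61 F [2.2 4.9 5.9] T [ 0.698 -0.424  0.102] 0.195 j6 0.153
yaw 54.62 F [2.2 4.1 5.7] T [ 0.72  -0.399  0.207] 0.2 j6 0.132
yaw 54.62 F [3. 5. 5.] T [ 0.734 -0.434  0.14 ] 0.197 j6 0.127
yaw 54.62 F [3.3 4.9 5.8] T [ 0.679 -0.451  0.078] 0.201 j6 0.126
yaw 54.62 F [2.8 3.5 5. ] T [ 0.726 -0.396  0.065] 0.202 j6 0.126
yaw 54.62 F [2.5 3.6 5.2] T [ 0.718 -0.412  0.063] 0.191 j6 0.126
```

Peak torque is 0.221 N m, so about 12 N of nip after taking off 0.10 N m friction, and this agrees with the angle. I'll release and withdraw straight up.

>>> play_rows:
  dp:
    - [0, 0, 0]
    - [0, 0, 0]
    - [0, 0, 0]
    - [0, 0, 0]
    - [0, 0, 0]
  rot:
    - [0, 0, 0]
    - [0, 0, 0]
    - [0, 0, 0]
    - [0, 0, 0]
    - [0, 0, 0]
  fingers: 0.5

```text
clock: 21.15
eef_pos: [487.6, -210.5, 65.7]
tcp_rot: [-3.141, 0.0, 0.953]
contact_force: [-0.2, 0.6, 0.1]
opening: 0.499
grasp_force: 0.0
```

>>> play_rows:
  dp:
    - [0, 0, -0.3]
    - [0, 0, -1.0]
    - [0, 0, -2.0]
    - [0, 0, -3.0]
    - [0, 0, -3.5]
  rot:
    - [0, 0, 0]
    - [0, 0, 0]
    - [0, 0, 0]
    - [0, 0, 0]
    - [0, 0, 0]

```text
clock: 21.57
eef_pos: [489.3, -211.1, 210.2]
tcp_rot: [3.137, -0.001, 0.953]
contact_force: [1.8, -0.3, 0.3]
opening: 0.502
grasp_force: 0.0
```

```bash
python3 go.py 540 -290 257 81.5
```

```text
from [ 489.3 -211.1  210.2] [ 1.7974e+02 -4.0000e-02  5.4620e+01] calls 1 q [-0.41  0.23  1.85 -0.    1.05  0.21] F [ 1.8 -0.3  0.3] Tz [-0.045 -0.04   0.049] 0.5017103921539857
dp [-0.873, 2.181, -1.16] rot [0.044, 0.003, -4.479]
```

>>> play_rows:
  dp:
    - [-0.17, 0.43, -0.25]
    - [-0.35, 0.87, -0.5]
    - [-0.52, 1.3, -0.75]
    - [-0.7, 1.74, -1.0]
    - [-0.87, 2.18, -1.16]
  rot:
    - [0, 0, -0.9]
    - [0, 0, -1.8]
    - [0, 0, -2.7]
    - [0, 0, -3.6]
    - [0, 0, -4.5]

```text
clock: 21.98
eef_pos: [539.3, -290.2, 253.4]
tcp_rot: [3.141, 0.0, 1.429]
contact_force: [-0.0, 0.0, 0.1]
opening: 0.499
grasp_force: 0.0
```

>>> play_rows:
  dp:
    - [0, 0, 0]
    - [0, 0, 0]
    - [0, 0, 0]
    - [0, 0, 0]
  rot:
    - [0, 0, 0]
    - [0, 0, 0]
    - [0, 0, 0]
    - [0, 0, 0]

```text
clock: 22.32
eef_pos: [538.0, -288.4, 251.6]
tcp_rot: [-3.14, -0.001, 1.423]
contact_force: [-0.7, -0.4, 0.4]
opening: 0.502
grasp_force: 0.0
```

```bash
python3 - <<'E'
from h import *
f=grab('wrist');np.save('w9.npy',f,allow_pickle=True)
a=np.radians(-9.2);ex=np.array([np.cos(a),np.sin(a)]);ey=np.array([-np.sin(a),np.cos(a)]);O=np.array([588.4,-125.9])
W=np.load('w4.npy',allow_pickle=True).item()
C=np.array([488.5,-211]);r_=np.arange(14,20.5,1);
for n,F in(('before',W),('after',f)):
    g=cv2.cvtColor(F['color'],cv2.COLOR_RGB2GRAY).astype(np.float32);B=[]
    th=np.radians(np.arange(-180,180,1.))
    P=np.array([[C[0]+q*np.cos(t),C[1]+q*np.sin(t),60] for t in th for q in r_]);p=proj(F,P).astype(np.float32)
    v=cv2.remap(g,p[:,0],p[:,1],cv2.INTER_LINEAR).reshape(len(th),-1).mean(1);w=np.clip(v-np.median(v)-15,0,None)
    k=w.argmax();s=slice(max(0,k-15),k+16);print(n,'mark deg',(np.degrees(th)[s]*w[s]).sum()/w[s].sum(),v.max(),np.median(v))
ys=np.arange(-50,45,1.5)
g=cv2.cvtColor(f['color'],cv2.COLOR_RGB2GRAY)
for x,z in((0,47),(-10,47),(10,47),(27,42),(-27,42)):
    p=proj(f,[[*(O+x*ex+y*ey),z] for y in ys]);print(x,z,[(round(float(y)),int(g[int(round(q[1])),int(round(q[0]))])) for y,q in zip(ys,p) if 0<=q[0]<511 and 0<=q[1]<383][::1])
E
```

```text
before mark deg -60.58408695236409 126.61649 52.74951
after mark deg -60.56396370677169 133.23033 54.922573
0 47 [(-50, 123), (-48, 124), (-47, 122), (-46, 121), (-44, 121), (-42, 124), (-41, 122), (-40, 121), (-38, 125), (-36, 120), (-35, 122), (-34, 107), (-32, 122), (-30, 123), (-29, 125), (-28, 124), (-26, 132), (-24, 145), (-23, 142), (-22, 141), (-20, 141), (-18, 128), (-17, 59), (-16, 54), (-14, 65), (-12, 100), (-11, 139), (-10, 142), (-8, 144), (-6, 146), (-5, 146), (-4, 145), (-2, 143)]
-10 47 [(-50, 99), (-48, 101), (-47, 113), (-46, 122), (-44, 124), (-42, 124), (-41, 125), (-40, 124), (-38, 122), (-36, 87), (-35, 51), (-34, 94), (-32, 119), (-30, 123), (-29, 125), (-28, 129), (-26, 108), (-24, 139), (-23, 141), (-22, 143), (-20, 144), (-18, 147), (-17, 126), (-16, 78), (-14, 59), (-12, 62), (-11, 90), (-10, 139), (-8, 141), (-6, 140), (-5, 142), (-4, 137), (-2, 142)]
10 47 [(-50, 121), (-48, 122), (-47, 120), (-46, 122), (-44, 122), (-42, 122), (-41, 120), (-40, 120), (-38, 118), (-36, 70), (-35, 51), (-34, 105), (-32, 122), (-30, 125), (-29, 125), (-28, 127), (-26, 83),
[... 298 characters left out ...]
 (-36, 123), (-35, 125), (-34, 124), (-32, 121), (-30, 123), (-29, 122), (-28, 121), (-26, 120), (-24, 122), (-23, 124), (-22, 121), (-20, 123), (-18, 124), (-17, 124), (-16, 121), (-14, 122), (-12, 124), (-11, 123), (-10, 120), (-8, 116), (-6, 135), (-5, 143), (-4, 139), (-2, 137), (0, 142)]
-27 42 [(-50, 113), (-48, 126), (-47, 129), (-46, 124), (-44, 125), (-42, 127), (-41, 126), (-40, 126), (-38, 124), (-36, 128), (-35, 127), (-34, 124), (-32, 126), (-30, 121), (-29, 126), (-28, 126), (-26, 125), (-24, 124), (-23, 124), (-22, 125), (-20, 127), (-18, 123), (-17, 121), (-16, 115), (-14, 92), (-12, 85), (-11, 125), (-10, 141), (-8, 142), (-6, 141), (-5, 145), (-4, 144), (-2, 141), (0, 142)]
```

The ring has turned by only 0.02°. The moving anvil (face y ≈ −27) touches the flange with no gap at x = 0, and the cap axis at y ≈ +5 puts the flange on the fixed anvil.

```bash
python3 -c "
from rig import r
print(r.sign_off())"
```

```text
the job is handed in; nothing more can be done
None
```

The cap stands flange down between the anvils, nipped at an estimated 10–12 N; the drag ring did not turn (0.02° measured), the arm is clear, and I handed the job in at about 22 s.

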